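# Set the rail stop and back its knurled cap off a quarter turn

## Task

On the stop jig, slide the blue carriage along its rail until its pointer lines up with the red mark. Then screw the knurled brass cap down (clockwise from above) until it bottoms out on its collar, back it off a quarter turn for running clearance, and finish still gripping the cap there, with the pointer on the mark: the job ends holding, do not let go. Leave the green wax bar on the jig and the other things on the table where they are.

Things in the scene. Friction and masses are not known exactly. Their poses are not given: they have to be found in the camera images.
- jig: plywood bed 200 x 320 x 12 mm fixed to the table, with a steel rail along its y axis (rail line 40 mm to +x of the origin, rail top 30 mm above the table) and blue end blocks. Origin on the table near the middle of the bed; its z is up, its x points away from the robot (within about 15 degrees), y along the rail.
- pointer (a point): tip of the thin aluminium pointer (4 mm wide) on the stop arm of the blue carriage, 22 mm above the table; it lies 112 mm toward the jig's -x from the cap's axis, at the same y in the jig's frame, and moves with the carriage. The carriage slides with about 6 N of friction and stays where it is left; it can be dragged by the gripped cap
- mark (a point): top centre of the small red tab (20 x 5 x 4 mm) on the scale at the front of the bed; it is fixed, its axes are those of the jig. The pointer is on the mark when both have the same y in the jig's frame
- carriage (a joint): position (m) of the blue carriage along the rail, toward the jig's +y; 0 in the middle, ends at -0.075 and +0.075
- cap_grip (a point): on the vertical axis of the knurled brass cap, half-way up it. The cap is a closed cylinder 44 mm across and 36 mm high with a black index line on top, standing on the carriage on its threaded stud; this point is 80 mm above the table when the cap is bottomed, and 1 mm higher for each rad it is unscrewed (6 mm a turn). The blue saddle below it (66 x 70 mm) has its top 46 mm above the table; grip the cap from above, across its diameter, anywhere round it
- cap (a joint): angle (rad) by which the cap is unscrewed from its bottom: 0 = bottomed out on its collar, and it grows as the cap is turned anticlockwise seen from above; a quarter turn back is 1.57. It starts 2.4 to 4.0 from the bottom, already engaged on its thread, and cannot come off (stops at 6.0). It turns with about 0.08 N m of friction and stays where it is left; at the bottom it stops hard and gripping fingers slip round it if turned on
- wax_center (a point): centre of the green wax bar (37 x 76 x 14 mm) lying loose on the bed near its +y end; bystander
- tape_center (a point): centre of the roll of masking tape (104 mm across, 25 mm high), loose, left of the jig; bystander
- camera_center (a point): centre of the black compact camera (30 x 96 x 58 mm), loose, right of the jig; bystander

How it is judged (in metres and radians):
On the way, in this order (a step that is already met when the one before it is completed fails the run):
1. the carriage's pointer has been brought to the red mark (within 5 mm) before the cap is bottomed (y of pointer in the frame of mark between -0.005 and 0.005 m and value of joint cap above 0.3 rad), for 0.2 s.
2. the cap is screwed down until it bottoms out, pointer still at the mark (within 6 mm) (y of pointer in the frame of mark between -0.006 and 0.006 m and value of joint cap below 0.08 rad), for 0.1 s.
At the end, for the whole second after the job is handed in: The pointer is within 6 mm of the red mark along the rail, the cap stands still a quarter turn (90 degrees, within 20) back from its bottom, and the fingers still grip it (more than 5 N, grasp point within 30 mm of the middle of the cap) (y of pointer in the frame of mark between -0.006 and 0.006 m and value of joint cap between 1.22 and 1.92 rad and velocity of joint cap between -0.1 and 0.1 rad/s and contact force between the fingers and cap above 5 N and distance between the grasp point and cap_grip below 0.03 m); the arm keeps its last pose, push and grip.
It fails at once if the wax bar, tape or camera is moved by more than 25 mm (distance of any of wax_center, tape_center, camera_center from where it was at the start of the episode above 0.025 m).
It also fails if it takes over 58 s, if anything falls off the work surface, if the arm or the gripper's body presses on something with over 40 N, if the wrist force passes 120 N, or if a joint passes its speed limit or range.

## Robot

A 7-joint arm with a two-finger parallel gripper is mounted at the origin on the work surface; the furniture and walls round the work are solid. World frame = base frame: x ahead of the robot, y to its left, z up, the work surface at z = 0. Lengths are in mm, angles in rad, forces in N, time in s.
With the tool pointing down it reaches from about 400 to 875 mm from the base axis. Payload 4.4 kg.
Tool frame: the origin (TCP) lies where the fingers leave the gripper's body, on its centre line; the fingertips stand 73 mm ahead of it and the grasp point (between the pads) lies 54 mm ahead of it; z points along the fingers, y is the line along which they close (so a half turn about z gives the same grasp; the last joint's range is limited). The gripper opens to 85 mm and grips with 20 to 120 N. Pads are 22 mm wide; open, the fingers measure 114 mm over their backs; the gripper's body (76 mm by 85 mm) begins 54 mm behind the grasp point. The pads swing forward as they close: fully open they stand 13 mm farther back than shut.
Start: joints at [-1.353, 0.628, 0.038, 1.517, -0.027, 0.996, -0.02], TCP at [181.981, 624.019, 303.913] pointing down, gripper open.
Joint ranges: [-3.06, 3.06], [-0.37, 2.12], [-1.25, 1.32], [0.18, 2.47], [-1.1, 4.24], [0.23, 1.98], [-2.94, 2.94]. Speed limits (rad/s): [2.57, 2.57, 3.14, 3.14, 3.14, 3.14, 3.14].

## Interface

Orientations are given as [roll, pitch, yaw] about the fixed x, y, z axes, in that order (R = Rz(yaw) Ry(pitch) Rx(roll)).
In Python, from cell import ctrl gives the robot as it stands.
- The arm moves only by the tool send_rows, never from a script. Its argument "rows" is a list that holds one entry, the list of rows, each a list of 6 numbers: the shift along the tool's x, y, z in cm, then the turn, a rotation vector about the tool's x, y, z in rad. In form: [[[tx, ty, tz, wx, wy, wz], ...]]. A call has 1 to 10 rows; each row is the pose to reach, as a shift and turn from the pose commanded when the call began, along the tool's axes at that moment; what a row does not reach only later rows make up. A row lasts 1/10 s, in which the tool goes at most 50 mm and 8.59 degrees, less where a joint would pass 70% of its speed; a pose out of reach is approached as far as the arm can. A call with a gripper value outside its range is refused whole. "grip" is the closure in counts, from 0 (fully open) to 255 (shut), set as the call begins (left out, the last holds). The fingers move at their own pace and stop on an object; the grip force is fixed at half the most. Time passes only in rows, so rows that repeat a pose let the fingers close. It gives the time, the measured TCP pose, the force, the opening and the grip force at its end, in the units of the state.
- ctrl.read_state(): the state, without advancing time (a new reading comes with each control period).
- ctrl.get_image(name): name is "scene" or "top"; returns a dict with "pixels" (480x640x3 uint8, red, green, blue), "fx", "fy", "cx", "cy" (pixels), "extrinsics" (4x4, takes a point from camera to world coordinates). Camera axes: x right, y up, looking along -z (the intrinsics and any distortion apply to the point x, -y, -z); pixel columns grow to the right and rows downward; lengths in mm; the calibration is good to about 2 mm. A picture is of the moment at which its call begins. There is no depth.
- ctrl.finish_job(): hands the job in; it is judged then, once.
The state is a dict: "clock": time; "qpos": joint angles; "qd": joint speeds; "tau": joint torques, N m; "eef_pos": TCP position; "tool_rot": TCP orientation; "force": force on the tool from outside, world axes, zero at the start; "torque": the same for the moment, N m; "width": finger opening in mm; "gripper_force": force on a finger pad.
Only numpy, scipy, OpenCV 4.12 (cv2) and the standard library are available. Lean on these libraries where they do the work, as an engineer would, in place of code of your own. Each camera call takes 0.05 s, during which the arm holds its last target. There are 200 camera calls.

## Working session

There is one attempt and no reset: what is moved stays moved. The work goes in short steps, Python scripts to look and compute and a tool call to move; the robot and the scene stay as the last step left them, time stands still between calls to the robot, and variables do not carry over. Pictures are saved under pics/ and viewed, at most 10 in all, crops included, and the job is handed in when it is done.

Besides the shell and the picture viewer there is one more tool, called after ">>>" as name(argument=value, ...) on one line, values as JSON. send_rows: Moves the arm, as the interface text tells. Its arguments: {"type":"object","properties":{"rows":{"type":"array","items":{"type":"array","items":{"type":"array","items":{"type":"number"}}}},"grip":{"type":"number"}},"required":["rows"]}

```bash
mkdir -p pics
python3 - <<'E'
from cell import ctrl
import cv2,numpy as np
print(ctrl.read_state())
for n in("top","scene"):
    d=ctrl.get_image(n); cv2.imwrite(f"pics/{n}0.png",d["pixels"][:,:,::-1]); print(n,d["fx"],d["fy"],d["cx"],d["cy"],np.round(d["extrinsics"],4).tolist(),[k for k in d])
E
```

```text
{'clock': 0.0, 'qpos': array([-1.35279635,  0.62931256,  0.03842426,  1.51840791, -0.02702791,
        0.99628481, -0.01999461]), 'qd': array([-0.0003485 ,  0.00079039,  0.00135702,  0.00227394, -0.00038446,
       -0.00014786, -0.00064221]), 'tau': array([ 2.28793515e-04, -5.63407731e+01,  1.22580182e+00, -1.93449497e+01,
        1.08914720e-02,  1.01507152e-02, -1.75948549e-05]), 'eef_pos': array([181.81885299, 623.52977525, 302.99761521]), 'tool_rot': array([-3.13969700e+00, -9.74027779e-06,  2.85779628e+00]), 'force': array([-0.24912004,  0.27932755,  0.13029659]), 'torque': array([-0.01696384, -0.03581324, -0.01248786]), 'gripper_force': 0.0, 'width': 85.40225845846265}
top 458.48907471469835 458.48907471469835 320.13010694946763 237.84690567446353 [[-0.0233, 0.9841, -0.176, 312.2848], [-0.9997, -0.0233, 0.0017, -132.6439], [-0.0024, 0.176, 0.9844, 1090.795], [0.0, 0.0, 0.0, 1.0]] ['pixels', 'fx', 'fy', 'cx', 'cy', 'extrinsics']
scene 563.0084024695396 563.0084024695396 312.8556001656474 231.166171117494 [[0.8877, 0.2958, -0.3527, -65.0631], [-0.4603, 0.5576, -0.6908, -1194.9808], [-0.0077, 0.7756, 0.6312, 1081.2982], [0.0, 0.0, 0.0, 1.0]] ['pixels', 'fx', 'fy', 'cx', 'cy', 'extrinsics']
```

View pics/top0.png

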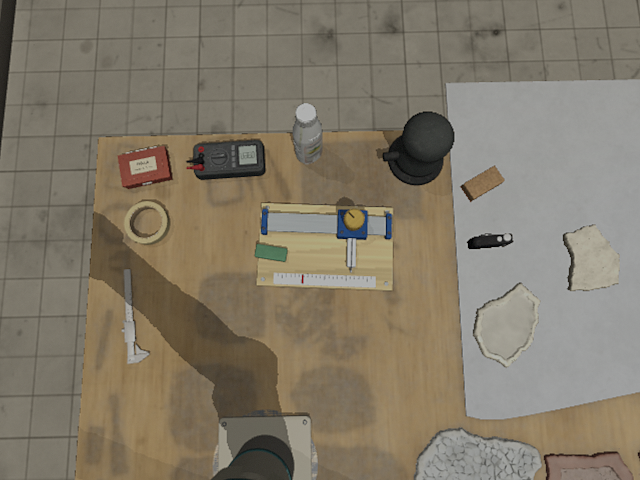

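View pics/scene0.png

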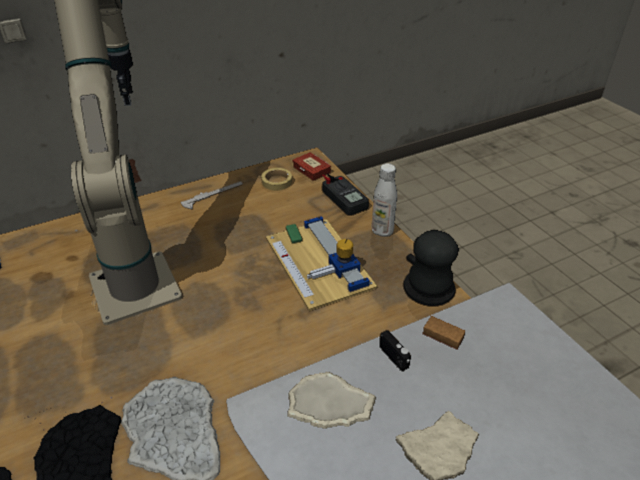

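Top view: the cap is at about (354,218), pointer tip (351,268), red mark (303,279), wax (271,253), and the jig lies about square to the image. The carriage must go about 48 px toward +y. The scene view agrees.

```bash
cat > h.py <<'E'
import cv2,numpy as np
from cell import ctrl
def ray(d,u,v):
    E=np.array(d["extrinsics"]); r=E[:3,:3]@np.array([(u-d["cx"])/d["fx"],-(v-d["cy"])/d["fy"],-1.]); return E[:3,3],r
def onz(d,u,v,z):
    o,r=ray(d,u,v); return o+r*(z-o[2])/r[2]
def mask(d,lo,hi,box):
    h=cv2.cvtColor(d["pixels"],cv2.COLOR_RGB2HSV); m=cv2.inRange(h,lo,hi); k=np.zeros_like(m); x0,y0,x1,y1=box; k[y0:y1,x0:x1]=m[y0:y1,x0:x1]; return k
def blobs(m,a=6):
    n,_,s,c=cv2.connectedComponentsWithStats(m); return [(c[i].round(2).tolist(),s[i].tolist()) for i in range(1,n) if s[i,4]>=a]
E
python3 - <<'E'
from h import *
d=ctrl.get_image("top"); s=ctrl.get_image("scene")
B=(250,195,400,295)
for n,lo,hi in(("blue",(100,120,40),(125,255,255)),("red",(0,130,80),(8,255,255)),("red2",(172,130,80),(180,255,255)),("brass",(12,150,100),(28,255,255)),("green",(50,80,40),(90,255,255))):
    print(n,"top",blobs(mask(d,lo,hi,B))); print("   scene",blobs(mask(s,lo,hi,(260,205,380,310))))
c=np.vstack([cv2.resize(d["pixels"][200:295,250:400],None,fx=5,fy=5,interpolation=2)])
cv2.imwrite("pics/topz.png",c[:,:,::-1])
E
```

```text
blue top [([264.06, 221.57], [261, 209, 7, 26, 116]), ([350.56, 227.92], [337, 210, 30, 29, 413]), ([387.86, 226.13], [386, 214, 5, 25, 106])]
   scene [([312.19, 220.9], [305, 217, 18, 11, 67]), ([343.21, 263.77], [329, 253, 31, 25, 349]), ([358.32, 284.16], [349, 278, 20, 13, 152])]
red top [([302.0, 279.0], [302, 276, 1, 7, 7])]
   scene []
red2 top []
   scene []
brass top [([345.75, 222.0], [344, 218, 6, 10, 12]), ([360.38, 224.75], [358, 222, 5, 6, 8])]
   scene [([344.55, 244.15], [337, 239, 16, 12, 139])]
green top [([270.63, 252.46], [255, 244, 32, 17, 107])]
   scene [([293.58, 233.16], [286, 224, 16, 19, 185])]
```

View pics/topz.png

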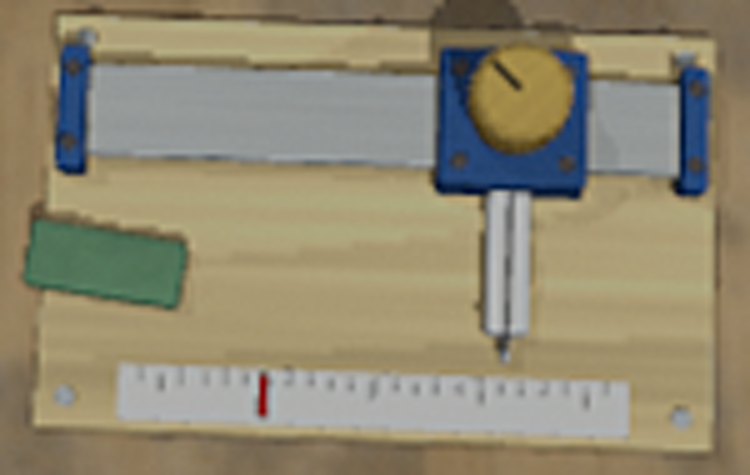

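The crop shows the red tab at crop (263,395), the pointer tip at (503,355), and the cap top circle at (521,98) with radius about 53. The wax bar ends at crop x of about 187, so the stop arm clears it at the mark.

Run:
```python
from h import *
d=ctrl.get_image("top"); s=ctrl.get_image("scene")
f=lambda x,y,z:onz(d,250+(x+.5)/5-.5,200+(y+.5)/5-.5,z)
a=onz(d,264.06,221.57,30);b=onz(d,387.86,226.13,30)
y=(a-b);L=np.linalg.norm(y);y/=L;x=np.array([y[1],-y[0],0]);yaw=np.arctan2(y[1],y[0])-np.pi/2
# scale edge for second direction
c1=f(120,418,14);c2=f(628,436,14);e=c1-c2
print("rail dir yaw",yaw,"scale yaw",np.arctan2(e[1],e[0])-np.pi/2,"block dist",L)
m=f(263,395,18);p=f(503,355,22);c=f(521,98,101)
for n,q in(("mark",m),("ptr",p),("cap",c)):print(n,q.round(1))
print("cap r",np.linalg.norm(f(574,98,101)-c),"ptr-cap in jig",(p-c)@x,(p-c)@y,"travel",(m-p)@y,(m-c)@y)
# triangulate the cap with scene view
o1,r1=ray(d,250+521.5/5-.5,200+98.5/5-.5);o2,r2=ray(s,344.5,242.)
t=np.linalg.lstsq(np.c_[r1,-r2],o2-o1,rcond=None)[0];print("tri",o1+t[0]*r1,o2+t[1]*r2)
st=ctrl.read_state();print(st["eef_pos"],st["tool_rot"],"jaw dir",)
```

```text
rail dir yaw -0.06140296760713082 scale yaw -0.05879593365241398 block dist 292.7449085687516
mark [408.3 -90.3  18. ]
ptr [ 424. -203.   22.]
cap [ 529.3 -209.7  101. ]
cap r 23.40695027138336 ptr-cap in jig -105.58379503823825 0.2368847183069989 travel 111.4859006725 111.722785390807
tri [ 527.92667807 -209.17224611  107.46011025] [ 532.18817257 -210.71576505  108.51476572]
[181.96909253 623.85597604 303.5986966 ] [-3.14097681e+00  6.12561041e-06  2.85772253e+00] jaw dir
```

>>> send_rows(rows=[[[-1,-0.8,0,0,0,-0.02],[-3.5,-2.8,0,0,0,-0.05],[-7,-5.6,0,0,0,-0.1],[-11,-8.8,0,0,0,-0.15],[-15,-12,0,0,0,-0.2],[-19,-15.2,0,0,0,-0.25],[-23,-18.4,0,0,0,-0.3],[-27,-21.6,0,0,0,-0.3],[-31,-24.8,0,0,0,-0.3],[-35,-28,0,0,0,-0.3]]])

```text
clock: 1.3
eef_pos: [435.6, 262.4, 304.1]
tool_rot: [3.141, 0.0, -3.125]
force: [0.3, -0.6, 0.1]
width: 85.3
gripper_force: 0.0
```

```bash
python3 -c "
from h import *
s=ctrl.read_state();print(s['clock'],s['qpos'].round(2),s['eef_pos'].round(1),s['tool_rot'].round(3),s['force'].round(1))"
```

```text
1.3 [-0.58  0.43 -0.03  1.91  0.01  0.81  0.97] [435.6 262.4 304.1] [ 3.141  0.    -3.125] [ 0.3 -0.6  0.1]
```

>>> send_rows(rows=[[[-0.5,-3,0,0,0,-0.05],[-1.2,-7.5,0,0,0,-0.1],[-2.1,-12.2,0.5,0,0,-0.15],[-3,-17,1.5,0,0,-0.2],[-3.8,-21.8,2.5,0,0,-0.25],[-4.7,-26.6,3.5,0,0,-0.3],[-5.5,-31.4,4.5,0,0,-0.35],[-6.3,-36.2,5.5,0,0,-0.35],[-7.2,-41,6,0,0,-0.35],[-7.9,-45,6,0,0,-0.35]]])

```text
clock: 2.3
eef_pos: [520.6, -187.6, 243.1]
tool_rot: [3.142, -0.001, -2.777]
force: [1.1, 0.7, -0.3]
width: 85.3
gripper_force: 0.0
```

```bash
python3 -c "
from h import *
s=ctrl.read_state();print(s['clock'],s['qpos'].round(2),s['eef_pos'].round(1),s['tool_rot'].round(3),s['force'].round(1))
y=s['tool_rot'][2]; T=np.array([530,-210]); 
d=np.array([T[0]-s['eef_pos'][0],T[1]-s['eef_pos'][1]]);print('tool xy mm',d@[np.cos(y),np.sin(y)],d@[np.sin(y),-np.cos(y)])"
```

```text
2.3 [ 0.35  0.57 -0.09  1.85  0.07  0.73  2.16] [ 520.6 -187.6  243.1] [ 3.142e+00 -1.000e-03 -2.777e+00] [ 1.1  0.7 -0.3]
tool xy mm -0.8284344142469452 -24.290785514342875
```

>>> send_rows(rows=[[[0.1,-1.0,1,0,0,0],[0.3,-1.7,2.5,0,0,0],[0.3,-1.7,4,0,0,0],[0.3,-1.7,4.3,0,0,0],[0.3,-1.7,4.3,0,0,0],[0.3,-1.7,4.3,0,0,0]]])

```text
clock: 2.9
eef_pos: [524.6, -200.3, 201.2]
tool_rot: [3.141, 0.0, -2.774]
force: [-0.0, -0.0, -0.0]
width: 85.2
gripper_force: 0.0
```

```bash
python3 -c "
from h import *
s=ctrl.read_state();print(s['clock'],s['qpos'].round(2),s['eef_pos'].round(1),s['tool_rot'].round(3),s['force'].round(1))
y=s['tool_rot'][2]; T=np.array([530,-210]); 
d=np.array([T[0]-s['eef_pos'][0],T[1]-s['eef_pos'][1]]);print('tool xy mm',d@[np.cos(y),np.sin(y)],d@[np.sin(y),-np.cos(y)])
i=ctrl.get_image('scene');cv2.imwrite('pics/s2.png',cv2.resize(i['pixels'][160:310,250:410],None,fx=4,fy=4,interpolation=2)[:,:,::-1])"
```

```text
2.9 [ 0.37  0.64 -0.09  1.86  0.08  0.64  2.17] [ 524.6 -200.3  201.2] [ 3.141  0.    -2.774] [-0. -0. -0.]
tool xy mm -1.562132161158178 -11.039808209746639
```

View pics/s2.png

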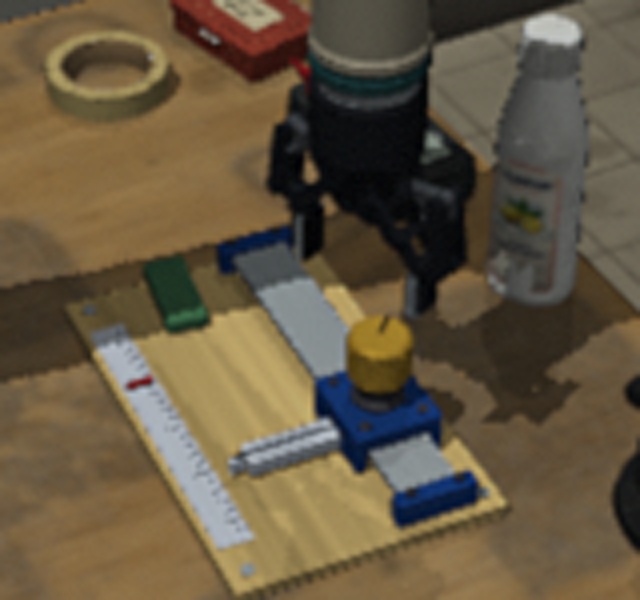

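The scene crop shows the open fingers above and a little to +y of the cap at crop (380,355), which fits the remaining 11 mm. I shift first, then go down.

>>> send_rows(rows=[[[-0.15,-0.7,0,0,0,0],[-0.15,-1.1,0.5,0,0,0],[-0.15,-1.1,1.5,0,0,0],[-0.15,-1.1,3,0,0,0],[-0.15,-1.1,4.5,0,0,0],[-0.15,-1.1,5.5,0,0,0],[-0.15,-1.1,6.3,0,0,0],[-0.15,-1.1,6.5,0,0,0],[-0.15,-1.1,6.5,0,0,0]]])

```text
clock: 3.85
eef_pos: [529.5, -211.1, 135.7]
tool_rot: [3.141, -0.0, -2.775]
force: [-0.6, -0.1, -0.7]
width: 85.3
gripper_force: 0.0
```

>>> send_rows(rows=[[[0,0,0,0,0,0],[0,0,0,0,0,0],[0,0,0,0,0,0],[0,0,0,0,0,0],[0,0,0,0,0,0],[0,0,0,0,0,0],[0,0,0,0,0,0],[0,0,0,0,0,0],[0,0,0,0,0,0],[0,0,0,0,0,0]]], grip=255)

```text
clock: 4.85
eef_pos: [529.8, -211.2, 136.5]
tool_rot: [-3.141, 0.001, -2.775]
force: [-0.7, 0.4, 5.9]
width: 42.7
gripper_force: 60.2
```

```bash
python3 -c "
from h import *
s=ctrl.read_state();print(s['clock'],s['qpos'].round(2),s['eef_pos'].round(1),s['tool_rot'].round(3),s['force'].round(1),s['torque'].round(2),s['width'],s['gripper_force'])
i=ctrl.get_image('scene');cv2.imwrite('pics/s3.png',cv2.resize(i['pixels'][160:310,250:410],None,fx=4,fy=4,interpolation=2)[:,:,::-1])"
```

```text
4.85 [ 0.38  0.75 -0.07  1.87  0.1   0.52  2.17] [ 529.8 -211.2  136.5] [-3.141e+00  1.000e-03 -2.775e+00] [-0.7  0.4  5.9] [-0.02  0.15  0.03] 42.67156899715903 60.245150327682495
```

View pics/s3.png

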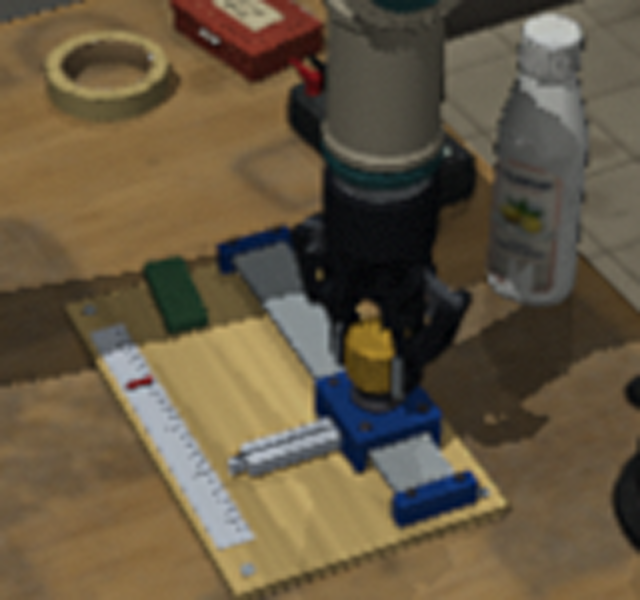

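The cap is gripped: the fingers straddle it, 42.7 mm open at 60 N. I drag 100 mm along the rail, then look again.

>>> send_rows(rows=[[[-0.21,0.46,0,0,0,0],[-0.62,1.37,0,0,0,0],[-1.04,2.29,0,0,0,0],[-1.5,3.3,0,0,0,0],[-2.0,4.4,0,0,0,0],[-2.5,5.5,0,0,0,0],[-3.0,6.6,0,0,0,0],[-3.5,7.7,0,0,0,0],[-3.9,8.6,0,0,0,0],[-4.15,9.15,0,0,0,0]]])

```text
clock: 5.9
eef_pos: [535.7, -112.9, 136.6]
tool_rot: [-3.138, -0.0, -2.777]
force: [-0.2, -6.4, 5.4]
width: 43.0
gripper_force: 60.3
```

>>> send_rows(rows=[[[0,0,0,0,0,0],[0,0,0,0,0,0],[0,0,0,0,0,0]]])

```text
clock: 6.2
eef_pos: [535.8, -111.9, 136.5]
tool_rot: [-3.14, 0.0, -2.776]
force: [-0.5, -2.4, 5.9]
width: 42.8
gripper_force: 60.4
```

```bash
python3 -c "
from h import *
s=ctrl.read_state();print(s['clock'],s['qpos'].round(2),s['eef_pos'].round(1),s['tool_rot'].round(3),s['force'].round(1),s['torque'].round(2),s['width'],s['gripper_force'])
i=ctrl.get_image('scene');j=ctrl.get_image('top')
a=cv2.resize(i['pixels'][210:280,260:340],None,fx=7,fy=7,interpolation=2)[:,:400]; b=cv2.resize(j['pixels'][230:300,260:317],None,fx=7,fy=7,interpolation=2)
a=cv2.resize(i['pixels'][215:285,270:327],None,fx=7,fy=7,interpolation=2)
cv2.imwrite('pics/s4.png',np.hstack([a,b])[:,:,::-1])"
```

```text
6.2 [ 0.18  0.73 -0.05  1.94  0.07  0.48  2.02] [ 535.8 -111.9  136.5] [-3.14   0.    -2.776] [-0.5 -2.4  5.9] [-0.45  0.16 -0.1 ] 42.76112666089257 60.360610485076904
```

View pics/s4.png

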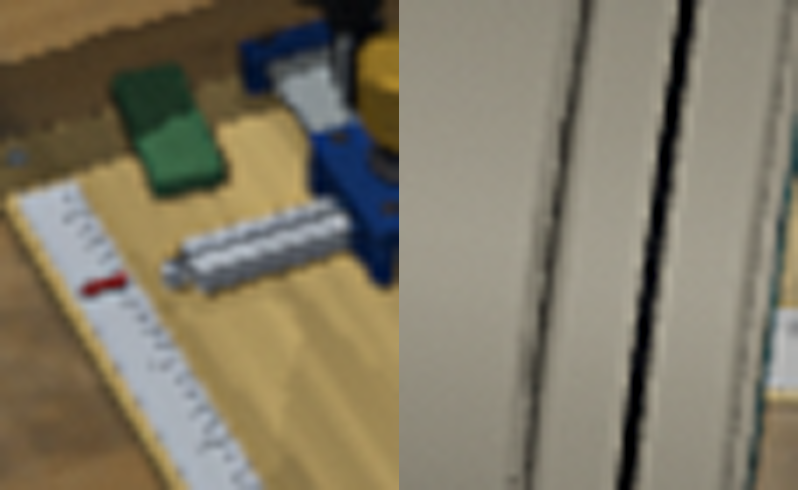

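The scene crop shows the pointer tip at crop (167,271) and the red tab centre at (105,286). The arm hides both in the top view.

```bash
python3 -c "
from h import *
d=ctrl.get_image('scene');f=lambda x,y,z:onz(d,270+(x+.5)/7-.5,215+(y+.5)/7-.5,z)
y=np.array([.060,.998,0]);x=np.array([.998,-.06,0])
P=f(167,271,22)
for z in(14,16,18,20):
  M=f(105,286,z);print(z,M.round(1),P.round(1),'dy',(M-P)@y,'dx',(M-P)@x)
print('red ends',f(127,283,18).round(1),f(83,289,18).round(1))
# pointer bar axis direction
A=f(185,268,22);B=f(340,226,22);print('bar dir',(B-A).round(1))
print('cap->ptr y from TCP',(P-np.array([535.8,-111.9,0]))@y,(P-np.array([535.8,-111.9,0]))@x)
"
```

```text
14 [409.6 -86.5  14. ] [432.2 -98.3  22. ] dy 10.416514899216907 dx -23.29227096366027
16 [408.7 -88.6  16. ] [432.2 -98.3  22. ] dy 8.290084335035449 dx -24.05532560363295
18 [407.8 -90.6  18. ] [432.2 -98.3  22. ] dy 6.163653770854214 dx -24.818380243605706
20 [406.9 -92.7  20. ] [432.2 -98.3  22. ] dy 4.037223206672756 dx -25.581434883578392
red ends [416.5 -93.2  18. ] [399.1 -88.1  18. ]
bar dir [67.9 -6.4  0. ]
cap->ptr y from TCP 7.384790807930203 -104.18086176811585
```

```bash
python3 -c "
from h import *
d=ctrl.get_image('top');s=ctrl.get_image('scene')
def tri(a,b):
  o1,r1=ray(d,*a);o2,r2=ray(s,*b);t=np.linalg.lstsq(np.c_[r1,-r2],o2-o1,rcond=None)[0];p,q=o1+t[0]*r1,o2+t[1]*r2;return p.round(1),q.round(1)
print('ptr',tri((350.2,270.6),(250+237.5/4-.5,160+464.5/4-.5)))
print('mark',tri((302.2,278.6),(270+105.5/7-.5,215+286.5/7-.5)))
def proj(c,P):
  E=np.array(c['extrinsics']);q=E[:3,:3].T@(np.array(P)-E[:3,3]);return c['cx']+c['fx']*q[0]/-q[2],c['cy']-c['fy']*q[1]/-q[2]
cap=np.array([529.8,-210.5,0]);x=np.array([.998,-.06,0]);y=np.array([.06,.998,0])
for n,P in(('before',cap-112*x+[0,0,22]),('now',cap-112*x+99.5*y+[0,0,22])):
  u,v=proj(s,P);print(n,'scene',u,v,'s4crop',(u-270+.5)*7,(v-215+.5)*7,'s3crop',(u-250+.5)*4,(v-160+.5)*4,'top',proj(d,P))
a=cv2.imread('pics/scene0.png')[262:284,298:330]
b=s['pixels'][244:266,284:316,::-1]
t=cv2.imread('pics/top0.png')[255:280,335:365]
f=lambda z:cv2.resize(z,(260,400),interpolation=0)
cv2.imwrite('pics/z.png',np.hstack([f(a),f(b),f(t)]))
"
```

```text
ptr (array([ 423.6, -202.7,   25.3]), array([ 427.5, -204.1,   25.8]))
mark (array([408.3, -90.3,  17.6]), array([408. , -90.2,  17.6]))
before scene 305.7209568933171 277.70748907550114 s4crop 253.54669825321986 442.452423528508 s3crop 224.8838275732685 472.8299563020046 top (np.float64(350.6398781235172), np.float64(273.13046339009975))
now scene 291.7680107644301 255.4676175738404 s4crop 155.8760753510105 286.7733230168829 s3crop 169.0720430577203 383.87047029536166 top (np.float64(308.0853313703665), np.float64(271.5797109472282))
```

View pics/z.png

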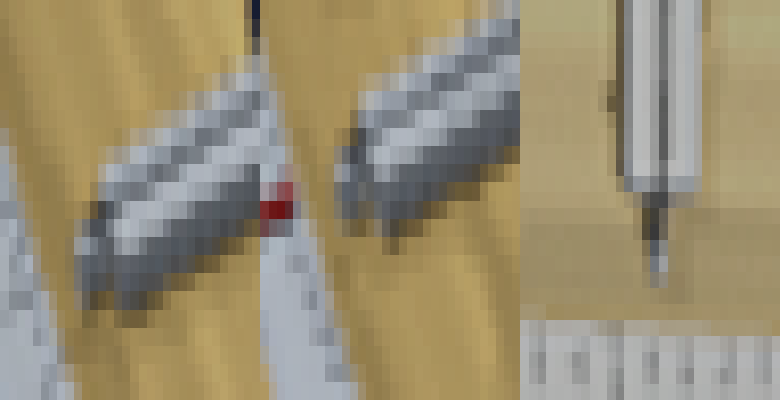

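The zoom shows the tip at top (350.4,272.3), which agrees with the cap axis plus 112 mm. The scene tip shifted by the 99.5 mm dragged, so the carriage followed the gripper. The sharp top view leaves 12 mm to go.

>>> send_rows(rows=[[[-0.1,0.22,0,0,0,0],[-0.25,0.55,0,0,0,0],[-0.4,0.88,0,0,0,0],[-0.5,1.1,0,0,0,0],[-0.5,1.1,0,0,0,0],[-0.5,1.1,0,0,0,0],[-0.5,1.1,0,0,0,0],[-0.5,1.1,0,0,0,0],[-0.5,1.1,0,0,0,0]]])

```text
clock: 7.35
eef_pos: [536.4, -101.0, 136.5]
tool_rot: [-3.139, 0.0, -2.777]
force: [-0.6, -4.3, 6.1]
width: 42.7
gripper_force: 60.4
```

```bash
python3 -c "
from h import *
s=ctrl.read_state();print(s['clock'],s['qpos'].round(2),s['eef_pos'].round(1),s['tool_rot'].round(3),s['force'].round(1),s['torque'].round(2))
y=np.array([.06,.998]);print('moved total',(s['eef_pos'][:2]-[529.8,-211.2])@y)
i=ctrl.get_image('scene');cv2.imwrite('pics/s5.png',cv2.resize(i['pixels'][225:275,270:336],None,fx=10,fy=10,interpolation=2)[:,:,::-1])"
```

```text
7.35 [ 0.16  0.73 -0.04  1.94  0.07  0.47  2.01] [ 536.4 -101.   136.5] [-3.139  0.    -2.777] [-0.6 -4.3  6.1] [-0.96  0.16  0.01]
moved total 110.41237321220598
```

View pics/s5.png

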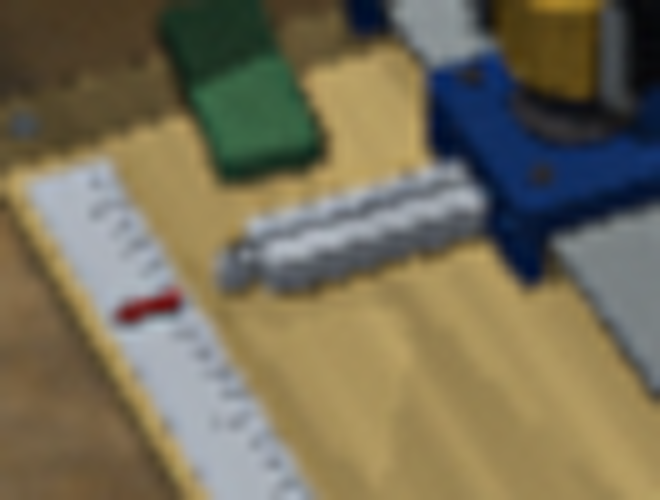

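The pointer line, corrected for its height above the tab, runs onto the red tab at about (150,307). I start screwing clockwise, descending 1 mm per rad with a last 1 mm trim.

>>> send_rows(rows=[[[-0.04,0.09,0,0,0,0.03],[-0.04,0.09,0.02,0,0,0.12],[-0.04,0.09,0.03,0,0,0.24],[-0.04,0.09,0.04,0,0,0.37],[-0.04,0.09,0.05,0,0,0.5],[-0.04,0.09,0.06,0,0,0.63],[-0.04,0.09,0.08,0,0,0.76],[-0.04,0.09,0.09,0,0,0.88],[-0.04,0.09,0.1,0,0,0.97],[-0.04,0.09,0.1,0,0,1.0]]])

```text
clock: 8.4
eef_pos: [536.9, -97.4, 135.6]
tool_rot: [3.141, 0.001, 2.506]
force: [-0.1, 0.6, 6.1]
width: 43.0
gripper_force: 60.5
```

```bash
cat > st.py <<'E'
from h import *
s=ctrl.read_state();print(s['clock'],s['qpos'].round(2),s['eef_pos'].round(1),s['tool_rot'].round(3),s['force'].round(1),s['torque'].round(2),s['width'].round(1))
print('moved',(s['eef_pos'][:2]-[529.8,-211.2])@np.array([.06,.998]))
E
python3 st.py
```

```text
Traceback (most recent call last):
  File "st.py", line 2, in <module>
    s=ctrl.read_state();print(s['clock'],s['qpos'].round(2),s['eef_pos'].round(1),s['tool_rot'].round(3),s['force'].round(1),s['torque'].round(2),s['width'].round(1))
                                                                                                                                                  ^^^^^^^^^^^^^^^^
AttributeError: 'float' object has no attribute 'round'
```

>>> send_rows(rows=[[[-0.05,-0.08,0,0,0,0.03],[-0.11,-0.17,0.02,0,0,0.12],[-0.11,-0.17,0.03,0,0,0.24],[-0.11,-0.17,0.04,0,0,0.37],[-0.11,-0.17,0.05,0,0,0.5],[-0.11,-0.17,0.06,0,0,0.63],[-0.11,-0.17,0.08,0,0,0.76],[-0.11,-0.17,0.09,0,0,0.88],[-0.11,-0.17,0.1,0,0,0.97],[-0.11,-0.17,0.1,0,0,1.0]]])

```text
clock: 9.4
eef_pos: [539.5, -97.1, 134.7]
tool_rot: [3.136, -0.003, 1.509]
force: [5.6, 5.2, 3.5]
width: 42.7
gripper_force: 60.5
```

```bash
sed -i "s/,s\['width'\].round(1)//" st.py; python3 st.py
```

```text
9.4 [-0.17  0.79  0.47  1.95 -0.65  0.55  0.69] [539.5 -97.1 134.7] [ 3.136e+00 -3.000e-03  1.509e+00] [5.6 5.2 3.5] [ 1.11 -1.18  0.09]
moved 114.47194688338786
```

>>> send_rows(rows=[[[-0.1,0.06,0,0,0,0.03],[-0.2,0.12,0.02,0,0,0.1],[-0.28,0.17,0.03,0,0,0.2],[-0.28,0.17,0.04,0,0,0.3],[-0.28,0.17,0.05,0,0,0.4],[-0.28,0.17,0.05,0,0,0.5],[-0.28,0.17,0.06,0,0,0.6],[-0.28,0.17,0.06,0,0,0.6]]])

```text
clock: 10.2
eef_pos: [541.4, -100.6, 134.1]
tool_rot: [3.138, -0.005, 0.908]
force: [6.5, 4.1, 3.9]
width: 42.8
gripper_force: 60.5
```

```bash
python3 st.py
```

```text
10.2 [-0.25  0.83  0.62  1.95 -0.83  0.63  0.25] [ 541.4 -100.6  134.1] [ 3.138 -0.005  0.908] [6.5 4.1 3.9] [ 0.95 -1.23 -0.08]
moved 111.0645942431214
```

The TCP x drift fits the cap sitting 3.2 mm along tool -x from the TCP. With that correction the carriage is about 5 mm short, so I bring it back before bottoming.

>>> send_rows(rows=[[[0.2,-0.1,0,0,0,0],[0.4,-0.2,0,0,0,0],[0.56,-0.25,0,0,0,0],[0.56,-0.25,0,0,0,0],[0.56,-0.25,0,0,0,0]]])

```text
clock: 10.7
eef_pos: [541.5, -99.4, 134.2]
tool_rot: [3.134, 0.001, 0.907]
force: [3.1, -5.0, 1.0]
width: 43.2
gripper_force: 60.8
```

```bash
cat >> st.py <<'E'
w=s['tool_rot'][2];c=s['eef_pos'][:2]-3.2*np.array([np.cos(w),np.sin(w)]);print('cap',c.round(1),'pointer-mark',c@[.06,.998]+65.6)
E
python3 st.py
```

```text
10.7 [-0.26  0.83  0.63  1.95 -0.83  0.63  0.25] [541.5 -99.4 134.2] [3.134e+00 1.000e-03 9.070e-01] [ 3.1 -5.   1. ] [-1.01 -0.68  0.06]
moved 112.30112087614928
cap [ 539.5 -101.9] pointer-mark -3.7218422275831813
```

>>> send_rows(rows=[[[0.15,-0.1,0,0,0,0],[0.3,-0.2,0,0,0,0],[0.35,-0.21,0,0,0,0],[0.35,-0.21,0,0,0,0],[0.35,-0.21,0,0,0,0]]])

```text
clock: 11.2
eef_pos: [541.8, -95.7, 134.2]
tool_rot: [3.134, 0.001, 0.907]
force: [3.6, -5.6, 0.5]
width: 43.2
gripper_force: 60.8
```

```bash
python3 st.py
```

```text
11.2 [-0.27  0.83  0.63  1.95 -0.83  0.63  0.24] [541.8 -95.7 134.2] [3.134e+00 1.000e-03 9.070e-01] [ 3.6 -5.6  0.5] [-1.12 -0.61  0.05]
moved 115.96460363497052
cap [539.8 -98.2] pointer-mark -0.057885163671329565
```

>>> send_rows(rows=[[[-0.06,0.08,0.01,0,0,0.05],[-0.08,0.12,0.02,0,0,0.15],[-0.11,0.15,0.03,0,0,0.25],[-0.13,0.19,0.03,0,0,0.35],[-0.16,0.22,0.04,0,0,0.45],[-0.18,0.25,0.05,0,0,0.55],[-0.2,0.28,0.06,0,0,0.65],[-0.22,0.3,0.06,0,0,0.7],[-0.22,0.3,0.06,0,0,0.7]]])

```text
clock: 12.1
eef_pos: [543.1, -98.0, 133.5]
tool_rot: [3.136, -0.004, 0.206]
force: [3.9, -3.4, 1.6]
width: 42.8
gripper_force: 60.8
```

```bash
python3 st.py
```

```text
12.1 [-0.35  0.9   0.8   1.95 -0.99  0.74 -0.31] [543.1 -98.  133.5] [ 3.136 -0.004  0.206] [ 3.9 -3.4  1.6] [-0.58 -0.87 -0.09]
moved 113.77084370953185
cap [539.9 -98.7] pointer-mark -0.46107189241175206
```

>>> send_rows(rows=[[[0,0.03,0.01,0,0,0.08],[-0.01,0.06,0.02,0,0,0.18],[-0.02,0.09,0.03,0,0,0.28],[-0.03,0.12,0.04,0,0,0.38],[-0.03,0.13,0.04,0,0,0.4],[-0.03,0.13,0.04,0,0,0.4]]])

```text
clock: 12.7
eef_pos: [543.1, -99.5, 133.1]
tool_rot: [3.138, -0.006, -0.193]
force: [5.1, -4.1, 1.1]
width: 42.8
gripper_force: 60.9
```

```bash
python3 st.py
```

```text
12.7 [-0.38  0.93  0.87  1.95 -1.04  0.79 -0.66] [543.1 -99.5 133.1] [ 3.138 -0.006 -0.193] [ 5.1 -4.1  1.1] [-0.68 -0.88 -0.03]
moved 112.30159008121157
cap [539.9 -98.9] pointer-mark -0.6638108796159372
```

>>> send_rows(rows=[[[0,0.03,0.01,0,0,0.08],[-0.01,0.06,0.02,0,0,0.18],[-0.02,0.09,0.03,0,0,0.28],[-0.03,0.12,0.04,0,0,0.38],[-0.03,0.13,0.04,0,0,0.4],[-0.03,0.13,0.04,0,0,0.4]]])

```text
clock: 13.3
eef_pos: [542.2, -100.4, 132.8]
tool_rot: [3.14, -0.006, -0.587]
force: [3.5, -4.5, 3.7]
width: 42.9
gripper_force: 61.2
```

```bash
python3 st.py
```

```text
13.3 [-0.4   0.95  0.9   1.95 -1.06  0.81 -1.03] [ 542.2 -100.4  132.8] [ 3.14  -0.006 -0.587] [ 3.5 -4.5  3.7] [-0.87 -0.59  1.37]
moved 111.2759738334559
cap [539.5 -98.7] pointer-mark -0.504027893323638
```

Bottomed: the torque about the cap axis jumped to 1.37 N m. I back off a little first, to measure the wind-up.

>>> send_rows(rows=[[[0,0,0,0,0,0],[0,0,0,0,0,-0.03],[0,0,0,0,0,-0.05],[0,0,0,0,0,-0.05]]])

```text
clock: 13.7
eef_pos: [542.2, -100.4, 132.8]
tool_rot: [3.141, -0.006, -0.541]
force: [4.0, -3.7, 3.4]
width: 42.7
gripper_force: 61.2
```

```bash
python3 st.py
```

```text
13.7 [-0.39  0.94  0.89  1.95 -1.06  0.8  -0.99] [ 542.2 -100.4  132.8] [ 3.141 -0.006 -0.541] [ 4.  -3.7  3.4] [-0.67 -0.73  0.5 ]
moved 111.27808388992091
cap [539.5 -98.8] pointer-mark -0.6327139814268463
```

>>> send_rows(rows=[[[0,0,0,0,0,-0.03],[0,0,0,0,0,-0.05],[0,0,0,0,0,-0.05]]])

```text
clock: 14.0
eef_pos: [542.2, -100.4, 132.9]
tool_rot: [3.141, -0.006, -0.492]
force: [4.4, -1.9, 4.0]
width: 43.0
gripper_force: 61.2
```

```bash
python3 st.py
```

```text
14.0 [-0.38  0.94  0.88  1.95 -1.05  0.79 -0.95] [ 542.2 -100.4  132.9] [ 3.141 -0.006 -0.492] [ 4.4 -1.9  4. ] [-0.61 -0.86 -0.08]
moved 111.35815801655606
cap [539.4 -98.9] pointer-mark -0.6917404086379975
```

The cap leaves its stop at a yaw of about -0.495. I back off 1.57 rad from there in two calls, following the axis offset.

>>> send_rows(rows=[[[0,-0.03,-0.01,0,0,-0.07],[-0.02,-0.06,-0.02,0,0,-0.17],[-0.03,-0.09,-0.03,0,0,-0.27],[-0.04,-0.12,-0.04,0,0,-0.37],[-0.06,-0.15,-0.05,0,0,-0.47],[-0.07,-0.18,-0.06,0,0,-0.57],[-0.08,-0.21,-0.07,0,0,-0.67],[-0.09,-0.23,-0.08,0,0,-0.76],[-0.09,-0.23,-0.08,0,0,-0.78],[-0.09,-0.23,-0.08,0,0,-0.78]]])

```text
clock: 15.0
eef_pos: [542.5, -98.0, 133.6]
tool_rot: [3.137, -0.004, 0.288]
force: [3.5, -4.1, 2.6]
width: 42.5
gripper_force: 61.1
```

```bash
python3 st.py
```

```text
15.0 [-0.3   0.86  0.7   1.95 -0.89  0.67 -0.31] [542.5 -98.  133.6] [ 3.137 -0.004  0.288] [ 3.5 -4.1  2.6] [-0.68 -0.77  0.05]
moved 113.76928753613069
cap [539.4 -98.9] pointer-mark -0.711272934901487
```

>>> send_rows(rows=[[[0,-0.03,-0.01,0,0,-0.07],[-0.01,-0.06,-0.02,0,0,-0.17],[-0.02,-0.1,-0.03,0,0,-0.27],[-0.03,-0.14,-0.04,0,0,-0.37],[-0.04,-0.17,-0.05,0,0,-0.47],[-0.05,-0.2,-0.06,0,0,-0.57],[-0.06,-0.24,-0.07,0,0,-0.67],[-0.08,-0.27,-0.08,0,0,-0.77],[-0.08,-0.27,-0.08,0,0,-0.79],[-0.08,-0.27,-0.08,0,0,-0.79]]])

```text
clock: 16.0
eef_pos: [541.0, -96.1, 134.4]
tool_rot: [3.135, 0.001, 1.078]
force: [3.4, -4.3, 1.4]
width: 42.7
gripper_force: 61.1
```

>>> send_rows(rows=[[[0,0,0,0,0,0],[0,0,0,0,0,0],[0,0,0,0,0,0],[0,0,0,0,0,0]]])

```text
clock: 16.4
eef_pos: [541.0, -96.0, 134.4]
tool_rot: [3.135, 0.001, 1.077]
force: [4.2, -4.9, 1.5]
width: 43.0
gripper_force: 61.1
```

```bash
python3 st.py; python3 -c "
from h import *
i=ctrl.get_image('scene');cv2.imwrite('pics/s6.png',cv2.resize(i['pixels'][215:275,270:370],None,fx=7,fy=7,interpolation=2)[:,:,::-1])"
```

```text
16.4 [-0.19  0.79  0.49  1.95 -0.68  0.56  0.28] [541.  -96.  134.4] [3.135e+00 1.000e-03 1.077e+00] [ 4.2 -4.9  1.5] [-0.89 -0.75  0.02]
moved 115.59121609935221
cap [539.5 -98.9] pointer-mark -0.7020682830201963
```

View pics/s6.png

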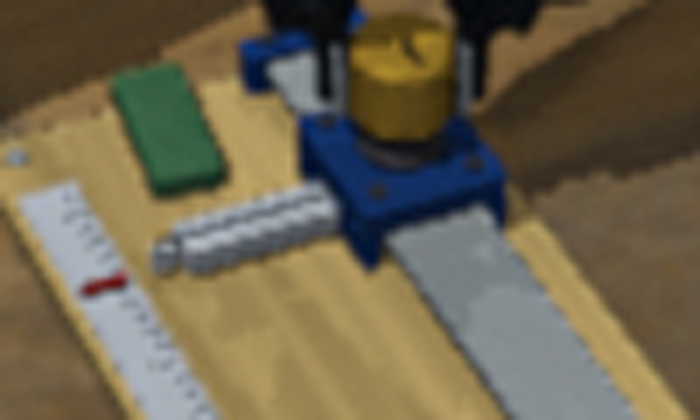

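The picture shows the fingers across the cap and the pointer line at the tab. As a last check I measure the carriage travel by template matching against the first scene picture; it needs about 111.7 mm.

```bash
python3 -c "
from h import *
s=ctrl.get_image('scene');n=cv2.cvtColor(s['pixels'],cv2.COLOR_RGB2GRAY);a=cv2.imread('pics/scene0.png',0)
up=lambda z:cv2.resize(z,None,fx=8,fy=8,interpolation=cv2.INTER_CUBIC)
T=up(a[262:284,305:334]);r=cv2.matchTemplate(up(n[230:275,280:330]),T,cv2.TM_CCOEFF_NORMED);_,q,_,l=cv2.minMaxLoc(r)
du,dv=280+l[0]/8-305,230+l[1]/8-262;print(du,dv,q)
def proj(P):
  E=np.array(s['extrinsics']);c=E[:3,:3].T@(np.array(P)-E[:3,3]);return np.array([s['cx']+s['fx']*c[0]/-c[2],s['cy']-s['fy']*c[1]/-c[2]])
P=np.array([433,-204,26.])
for t in(105,108,110,112,114,116,118):print(t,(proj(P+t*np.array([.06,.998,0]))-proj(P)).round(2))
"
```

```text
-16.125 -24.25 0.6545926332473755
105 [-14.89 -23.24]
108 [-15.3  -23.87]
110 [-15.57 -24.3 ]
112 [-15.84 -24.72]
114 [-16.11 -25.13]
116 [-16.38 -25.55]
118 [-16.64 -25.97]
```

```bash
python3 -c "
from h import *
print(ctrl.finish_job())"
```

```text
the job is handed in; nothing more can be done
None
```

The job is handed in, still gripping the cap at about 60 N: by my measurements the pointer is within about 1–2 mm of the red mark, and the cap was bottomed, then backed off 1.57 rad; no verdict came back.

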